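# Index the dosing carousel to the next beaker

### The job

Bring the next beaker under the dosing nozzle: press the carousel's index button down to free the turntable, swing the turntable round clockwise (seen from above) to the next hole and no further, and let the button come fully up so that the pin locks there. The beakers stay standing in their seats, nothing is picked up, and the other things on the bench are left alone.

Things in the scene. Friction and masses are not known exactly. Their poses are not given: they have to be found in the camera images.
- button_top (a point): Centre of the dish in the top of the index button: a round black palm button, 44 mm across, dish 39 mm with a rim 3 mm high, on a plunger at the end of the turntable's index arm, 145 mm from the axis. Dish floor 97 mm above the bench when up. Presses straight down 12 mm against a spring (3 N to start, 6.6 N fully in). The point moves with the button.
- index_button (a joint): How far the index button is pressed in, m: 0 = fully up (pin locked in a hole), 0.012 = fully in. The pin is clear of its hole from about 0.009. Let go between holes, the pin stays pressed in (about 0.009), riding under the index plate, and springs up into the next hole it meets.
- turntable (a joint): Turntable angle, rad: 0 in the hole where it starts, growing CLOCKWISE seen from above. 8 holes, so the next one clockwise is at 0.785. With the pin in a hole the table is locked, with about 0.01 rad of play either way. With the button in it turns easily (about 1 N at the button, by friction) and stays where it is left.
- table_axis (a point): The vertical axis of the turntable, at the top of its dark hub, 64 mm above the bench. Fixed. The button travels round it on a circle of radius 145 mm. The white turntable is 224 mm across, its top 46 mm above the bench, with 8 round seats at 80 mm radius.
- carousel: The carousel's fixed base: round white housing, 336 mm across, 32 mm high, its aluminium top plate has a ring slot with 8 round holes of 15 mm. Origin at the centre of its underside; +x points to the dosing tower at its back. Seen from above, the button starts 202.5 degrees counter-clockwise from +x (the robot's side) and is to end at 157.5 degrees.
- nozzle_tip (a point): Tip of the steel dosing nozzle over the filling station, 128 mm above the bench, 80 mm from the turntable's axis on the side away from the button. Fixed. It hangs from a boom 215 mm up (boom and head up to 231 mm) on a post 195 mm from the axis, 247 mm high.
- beaker_a: Empty glass beaker, 46 mm across and 60 mm high, loose in a seat of the turntable (collar 16 mm high), at the filling station under the nozzle at the start. Origin at the centre of its underside, z up; rim 106 mm above the bench. Not to be picked up or upset.
- beaker_b: Empty glass beaker, 46 mm across and 60 mm high, loose in a seat of the turntable (collar 16 mm high), in the next seat counter-clockwise, the one that is to come under the nozzle. Origin at the centre of its underside, z up; rim 106 mm above the bench. Not to be picked up or upset.
- beaker_c: Empty glass beaker, 46 mm across and 60 mm high, loose in a seat of the turntable (collar 16 mm high), in the second seat counter-clockwise from the nozzle. Origin at the centre of its underside, z up; rim 106 mm above the bench. Not to be picked up or upset.
- beaker_d: Empty glass beaker, 46 mm across and 60 mm high, loose in a seat of the turntable (collar 16 mm high), in the third seat counter-clockwise from the nozzle. Origin at the centre of its underside, z up; rim 106 mm above the bench. Not to be picked up or upset.
- reagent_bottle: Bystander on the bench: white plastic bottle with red cap, 64 mm across, 130 mm high. Origin at the centre of its underside.
- amber_bottle: Bystander on the bench: amber glass bottle with black cap, 52 mm across, 100 mm high. Origin at the centre of its underside.
- sample_vial: Bystander on the bench: small capped glass vial, 26 mm across, 55 mm high. Origin at the centre of its underside.
- marker: Bystander on the bench: marker pen lying along its x axis, 130 mm long, 13 mm thick. Origin under its middle, on the bench.

How it is judged (in metres and radians):
On the way, in this order (a step that is already met when the one before it is completed fails the run):
1. the index button is pressed in, with the turntable still at its first hole (value of joint index_button above 0.006 m and value of joint turntable between -0.08 and 0.08 rad), for 0.1 s.
2. the turntable is on its way to the next hole, the pin out of its hole (value of joint index_button above 0.004 m and value of joint turntable between 0.25 and 0.72 rad), for 0.1 s.
3. the pin has sprung up into the next hole clockwise (value of joint turntable between 0.7554 and 0.8154 rad and value of joint index_button below 0.002 m), for 0.2 s.
At the end, for the whole second after the job is handed in: The turntable rests one hole (45 degrees, within 0.03 rad) clockwise of its start, the index button is fully up (within 2 mm), all four beakers stand upright in their seats (within 8 mm of the turntable's top, 0.2 rad), and the other loose things are within 30 mm of where they were (all of step 3 and velocity of joint turntable between -0.05 and 0.05 rad/s and height (world z) of beaker_a between 0.04 and 0.054 m and angle between each of beaker_a, beaker_b, beaker_c, beaker_d's own z axis and vertical below 0.2 rad and height (world z) of beaker_b between 0.04 and 0.054 m and height (world z) of beaker_c between 0.04 and 0.054 m and height (world z) of beaker_d between 0.04 and 0.054 m and distance of each of reagent_bottle, amber_bottle, sample_vial, marker from where it was at the start of the episode below 0.03 m); the robot touches nothing.
It fails at once if the turntable is swung past the next hole (more than 0.3 rad beyond it) (value of joint turntable above 1.0854 rad).
It fails at once if the turntable is swung backwards (more than 0.3 rad counter-clockwise) (value of joint turntable below -0.3 rad).
It fails at once if a beaker is lifted or knocked out of its seat, or tipped over (height (world z) of any of beaker_a, beaker_b, beaker_c, beaker_d above 0.058 m or height (world z) of any of beaker_a, beaker_b, beaker_c, beaker_d below 0.038 m or angle between any of beaker_a, beaker_b, beaker_c, beaker_d's own z axis and vertical above 0.3 rad).
It fails at once if something else on the bench is lifted, knocked over or moved by more than 40 mm (distance of any of reagent_bottle, amber_bottle, sample_vial, marker from where it was at the start of the episode above 0.04 m or angle between any of reagent_bottle, amber_bottle, sample_vial's own z axis and vertical above 0.5 rad).
It also fails if it takes over 38 s, if anything falls off the work surface, if the arm or the gripper's body presses on something with over 40 N, if the wrist force passes 120 N, or if a joint passes its speed limit or range.

### The arm

A 6-joint arm with a two-finger parallel gripper is mounted at the origin on the work surface. World frame = base frame: x ahead of the robot, y to its left, z up, the work surface at z = 0. Lengths are in m, angles in degrees, forces in N, time in s.
With the tool pointing down it reaches from about 0.35 to 0.875 m from the base axis. Payload 4.2 kg.
Tool frame: the origin (TCP) lies midway between the tips of the shut fingers; the grasp point (between the pads) lies 19 mm behind it; z points along the fingers, y is the line along which they close (so a half turn about z gives the same grasp; the last joint's range is limited). The gripper opens to 87 mm and grips with 3 to 60 N. Pads are 19 mm wide; open, the fingers measure 117 mm over their backs; the gripper's body (75 mm by 190 mm) begins 51 mm behind the grasp point.
Start: joints at [-61.845, 22.042, 0.453, 0, -68.411, -14.817], TCP at [0.144, -0.608, 0.223] pointing down, gripper open.
Joint ranges: [-179.83, 179.83], [-69.29, 118.12], [-61.27, 80.66], [-181.25, 117.63], [-171.15, -9.14], [-177.46, 177.46]. Speed limits (degrees/s): [159.86, 159.86, 180, 180, 180, 180].

### API

Orientations are given as [roll, pitch, yaw] about the fixed x, y, z axes, in that order (R = Rz(yaw) Ry(pitch) Rx(roll)).
In Python, from workcell import env gives the robot as it stands. The module is installed in compiled form; this text tells all that it offers. Calls block until the motion is done:
- env.goto(position, orientation): joint-space move of the TCP to a pose.
- env.move_straight(position, rotation=None, rate=0.15, force_limit=None): straight line of the TCP; rotation=None keeps the orientation; rate is the mean speed in m/s. With force_limit (N) it stops when the force on the tool has changed by that much, and returns True; else False.
- env.set_joints(angles): joint-space move.
- env.gripper_to(opening, grasp_force=None): opening from 0.0 (shut) to 1.0 (fully open); grasp_force is the grip in N (None keeps the last); returns when the fingers have stopped.
- env.dwell(seconds).
- env.inverse_kinematics(position, orientation): joint angles nearest the present ones, or None.
- env.read_state(): the state.
- env.grab_frame(name): name is "scene" or "top" or "wrist"; returns a dict with "image" (420x560x3 uint8, blue, green, red), "fx", "fy", "cx", "cy" (pixels), "position" and "orientation" of the camera in the world. Camera axes: x right, y up, looking along -z (the intrinsics and any distortion apply to the point x, -y, -z); pixel columns grow to the right and rows downward; lengths in m; the calibration is good to about 2 mm. A picture is of the moment at which its call begins. There is no depth.
A pose or a line that the arm cannot do raises env.Unreachable and nothing moves.
- env.close_job(): hands the job in; it is judged then, once.
Trained networks look in a picture, given as the dict that the camera call returned (one of the last four; its "shot" number tells which), for a name from the list of things; names that differ only in an ending like _2 or _b are one class to them, and where a whole thing is asked for, a point or a joint stands for the part that bears it (a point fixed in the world has none). Each returns a list of dicts, best first, with "score" (0 to 1); they miss things now and then, are a little off and sometimes report something else, mostly with a low value. They report only what shows in the picture. A call takes as long as a camera call.
- env.search_frame(picture, thing): "xyz" ([x, y, z] in m, in world coordinates, good to about 4 mm: the middle of the surface that is visible of it).
- env.trace(picture, thing): "mask" (420x560 bool, what is visible of it).
The state is a dict: "clock": time; "joint_positions": joint angles; "qvel": joint speeds; "joint_torque": joint torques, N m; "position": TCP position; "tool_rot": TCP orientation; "force": force on the tool from outside, world axes, zero at the start; "wrist_torque": the same for the moment, N m; "opening": opening from 0.0 (shut) to 1.0 (fully open); "finger_force": force on a finger pad.
Only numpy, scipy, OpenCV 4.12 (cv2) and the standard library are available. Lean on these libraries where they do the work, as an engineer would, in place of code of your own. Each camera call takes 0.05 s, during which the arm holds its last target. There are 200 camera calls.

## Working session

There is one attempt and no reset: what is moved stays moved. The work goes in short steps, each a Python script; the robot and the scene stay as the last script left them, time stands still between calls to the robot, and variables do not carry over. Pictures are saved under pics/ and viewed, at most 10 in all, crops included, and the job is handed in when it is done.

```bash
mkdir -p pics; python3 - <<'E'
from workcell import env
import cv2,numpy as np
ims=[]
for n in("top","scene"):
    f=env.grab_frame(n); cv2.imwrite(f"pics/{n}1.png",f["image"])
    print(n,f["fx"],f["cx"],f["cy"],f["position"],f["orientation"],[k for k in f])
    for t in("button_top","carousel","turntable","table_axis","nozzle_tip","beaker_a","reagent_bottle","amber_bottle","sample_vial","marker"):
        try: print(t,[(np.round(d["xyz"],3).tolist(),round(d["score"],2)) for d in env.search_frame(f,t)][:5])
        except Exception as e: print(t,e)
s=env.read_state();print(s["clock"],s["tool_rot"],s["position"],s["force"])
E
```

```text
top 386.5816708841357 278.24897484170765 212.06067865320097 [0.38398036 0.03396539 1.04220959] [  8.41959785  -0.23578152 -90.34874263] ['image', 'fx', 'fy', 'cx', 'cy', 'position', 'orientation', 'shot']
button_top [([0.569, -0.067, 0.093], 0.74), ([0.663, 0.109, 0.069], 0.65)]
carousel [([0.675, 0.026, 0.031], 0.96), ([0.725, 0.106, 0.072], 0.36)]
turntable [([0.667, 0.001, 0.043], 0.85)]
table_axis [([0.662, 0.108, 0.07], 0.73), ([0.678, 0.027, 0.032], 0.56)]
nozzle_tip [([0.684, 0.03, 0.03], 0.96)]
beaker_a [([0.763, 0.063, 0.07], 0.87), ([0.661, 0.11, 0.068], 0.76), ([0.612, 0.068, 0.071], 0.57), ([0.723, 0.105, 0.074], 0.52)]
reagent_bottle [([0.604, 0.388, 0.086], 0.88)]
amber_bottle []
sample_vial [([0.47, 0.428, 0.048], 0.5), ([0.662, 0.108, 0.068], 0.46), ([0.534, -0.48, 0.064], 0.46)]
marker [([0.327, -0.34, 0.011], 0.67)]
scene 502.59500456579764 283.24927905283727 215.91238658812392 [1.14628669 0.27840482 1.23187071] [ 30.59584205   0.17762153 112.01901423] ['image', 'fx', 'fy', 'cx', 'cy', 'position', 'orientation', 'shot']
button_top []
carousel [([0.479, 0.433, 0.048], 0.73), ([0.713, 0.038, 0.028], 0.59)]
turntable [([0.674, 0.004, 0.046], 0.76)]
table_axis [([0.712, 0.036, 0.034], 0.72), ([0.648, 0.11, 0.083], 0.67)]
nozzle_tip [([0.714, 0.036, 0.031], 0.74)]
beaker_a [([0.604, 0.065, 0.082], 0.85), ([0.71, 0.1, 0.079], 0.67)]
reagent_bottle [([0.634, 0.402, 0.084], 0.91), ([0.601, 0.066, 0.08], 0.5)]
amber_bottle [([0.543, -0.479, 0.059], 0.88)]
sample_vial [([0.481, 0.431, 0.044], 0.57)]
marker []
1.1 [ 1.79999151e+02  7.45875084e-04 -1.66663742e+02] [ 0.14419645 -0.60811057  0.22256253] [0.49122147 0.29545377 0.22497725]
```

View pics/top1.png

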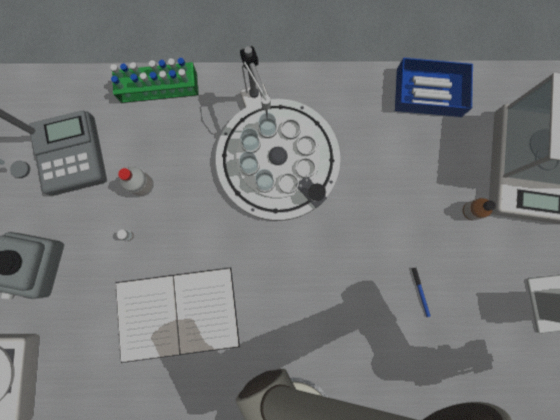

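View pics/scene1.png

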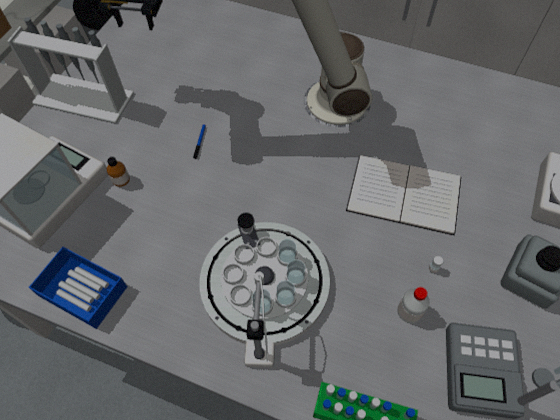

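The top view shows the hub at about (278,156), the button at (317,191) and the tower post at (249,55). In the scene view the button is at (246,220) and the hub at (264,275). The bystanders are well clear. Next I'll refine the axis and the button.

```bash
cat > h.py <<'E'
from workcell import env
import cv2,numpy as np
from scipy.spatial.transform import Rotation as Ro
def ray(f,u,v,z):
    d=Ro.from_euler("xyz",f["orientation"],degrees=True).apply([(u-f["cx"])/f["fx"],-(v-f["cy"])/f["fy"],-1])
    p=np.array(f["position"]); return (p+d*(z-p[2])/d[2])
def blob(f,u,v,r,th):
    g=f["image"].max(2); m=np.zeros_like(g); cv2.circle(m,(u,v),r,255,-1)
    m=((g<th)&(m>0)).astype(np.uint8)
    n,l,s,c=cv2.connectedComponentsWithStats(m); i=1+np.argmax(s[1:,4]); return c[i],s[i]
E
python3 - <<'E'
from h import *
f=env.grab_frame("top")
c,s=blob(f,278,156,14,80); A=ray(f,*c,.064); print("hub",c,s,A)
t=[d for d in env.trace(f,"button_top")]
for d in t[:2]:
    m=d["mask"]; ys,xs=np.nonzero(m); print(d["score"],m.sum(),xs.min(),xs.max(),ys.min(),ys.max())
# button centre from crop, post base
cv2.imwrite("pics/crop.png",np.hstack([cv2.resize(f["image"][165:215,290:345],None,fx=7,fy=7),cv2.resize(f["image"][135:185,250:305],None,fx=7,fy=7)]))
E
```

```text
hub [277.10619469 155.80088496] [269 147  18  18 226] [0.67744074 0.0311412  0.064     ]
0.67 259 308 325 184 201
```

View pics/crop.png

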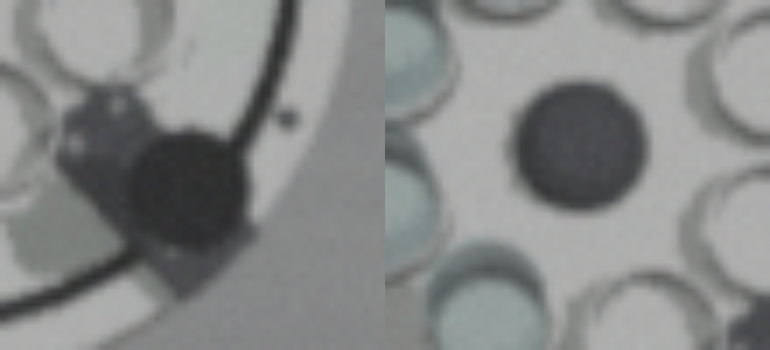

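The crop shows the button centred at about pixel (316.5,191.4) and the hub at (277.4,155.5). Next I'll hover over the button and check with the wrist camera.

```bash
python3 - <<'E'
from h import *
f=env.grab_frame("top")
A=ray(f,277.3,155.6,.064);B=ray(f,316.5,191.4,.100);r=(B-A)[:2];print(A,B,np.hypot(*r))
phi=np.degrees(np.arctan2(r[1],r[0]));print("button dir",phi,"carousel yaw",phi-202.5)
cy=(phi-202.5+180)%360-180
env.gripper_to(0.0,20)
for yaw in (cy,cy+180,cy-180):
    o=[180,0,yaw]; q=env.inverse_kinematics([B[0],B[1],.22],o); print(yaw,q)
yaw=min([cy,cy+180,cy-180],key=lambda y:abs(((y+166.66)+180)%360-180))
print(yaw)
# back towards robot so the wrist camera sees the button
env.goto([B[0]-.04,B[1],.25],[180,0,yaw])
f=env.grab_frame("wrist");cv2.imwrite("pics/w1.png",f["image"]);print(f["position"],f["orientation"],f["fx"],f["cx"],f["cy"])
for n in("button_top","turntable"):print([(np.round(d["xyz"],3),d["score"]) for d in env.search_frame(f,n)])
s=env.read_state();print(s["clock"],s["joint_positions"],s["position"],s["opening"])
E
```

```text
[0.67798089 0.03063144 0.064     ] [ 0.57478805 -0.06611211  0.1       ] 0.141449909373909
button dir -136.84753253512739 carousel yaw -339.34753253512736
20.652467464872643 [ 9.47188806e+00  1.76364954e+01 -6.50111539e+00  2.54444375e-14
 -6.58623892e+01  1.01180579e+02]
200.65246746487264 [ 9.47188806e+00  1.76364954e+01 -6.50111539e+00 -2.54444375e-14
 -6.58623892e+01 -7.88194206e+01]
-159.34753253512736 [ 9.47188806e+00  1.76364954e+01 -6.50111539e+00 -2.54444375e-14
 -6.58623892e+01 -7.88194206e+01]
200.65246746487264
[ 0.46903404 -0.09191763  0.41135122] [-1.48086522e+01 -9.62804507e-03  1.10577958e+02] 353.6665143085091 282.15184377898316 210.41822161109405
[]
[(array([ 0.57 , -0.066,  0.1  ]), 0.85)]
5.3 [ 1.01356357e+01  1.25398481e+01 -9.11376310e+00  2.02881868e-03
 -6.83546301e+01 -7.95479240e+01] [ 0.53473421 -0.06674979  0.24992588] 0.00988705619724264
```

View pics/w1.png

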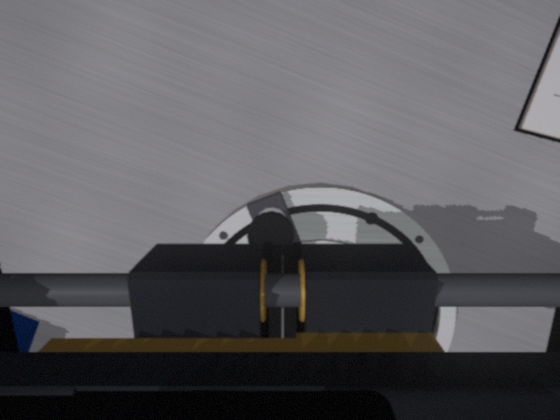

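The wrist view shows the button at about (270,215), partly behind the fingers. I'll move the tool outward for a clear view, and fit the axis from the dark ring slot in the top picture.

```bash
cat >> h.py <<'E'
def proj(f,P):
    q=(np.atleast_2d(P)-f["position"])@Ro.from_euler("xyz",f["orientation"],degrees=True).as_matrix()
    return np.c_[f["cx"]+f["fx"]*q[:,0]/-q[:,2],f["cy"]-f["fy"]*q[:,1]/-q[:,2]].astype(np.float32)
def slot(f,A,z=.032):
    from scipy.optimize import least_squares
    g=f["image"].max(2).astype(np.float32); th=np.radians(np.arange(0,360,2)); r=np.arange(.128,.160,.0005)
    X=np.stack([A[0]+np.outer(np.cos(th),r),A[1]+np.outer(np.sin(th),r),np.full((len(th),len(r)),z)],-1)
    uv=proj(f,X.reshape(-1,3)).reshape(*X.shape[:2],2); I=cv2.remap(g,uv[...,0],uv[...,1],cv2.INTER_LINEAR)
    w=np.clip(np.median(I,1,keepdims=True)-20-I,0,None); ok=w.sum(1)>50
    rr=(w*r).sum(1)[ok]/w.sum(1)[ok]; P=np.c_[A[0]+rr*np.cos(th[ok]),A[1]+rr*np.sin(th[ok])]
    s=least_squares(lambda p:np.hypot(*(P-p[:2]).T)-p[2],[A[0],A[1],.145],loss="soft_l1",f_scale=.001)
    return s.x,ok.sum(),np.median(abs(s.fun))
E
python3 - <<'E'
from h import *
f=env.grab_frame("top"); print("slot",slot(f,[.678,.031]))
y=np.radians(20.65); d=np.array([np.cos(y),np.sin(y)])
env.goto([.575+.055*d[0],-.066+.055*d[1],.27],[180,0,200.65])
f=env.grab_frame("wrist");cv2.imwrite("pics/w2.png",f["image"])
print(proj(f,[.575,-.066,.1]),env.read_state()["clock"])
for n in("button_top","turntable","index_button"):print([(np.round(d["xyz"],3),d["score"]) for d in env.search_frame(f,n)])
f2=env.grab_frame("top"); cv2.imwrite("pics/t2.png",f2["image"])
E
```

```text
slot (array([0.68163413, 0.02877012, 0.14580021]), np.int64(83), np.float64(0.0008297958970936992))
[[282.55362 134.09781]] 5.8667
[(array([ 0.573, -0.064,  0.096]), 0.67), (array([ 0.627, -0.016,  0.047]), 0.47)]
[(array([ 0.63 , -0.017,  0.046]), 0.82), (array([ 0.605, -0.005,  0.031]), 0.38)]
[(array([ 0.575, -0.066,  0.1  ]), 0.94)]
```

View pics/w2.png

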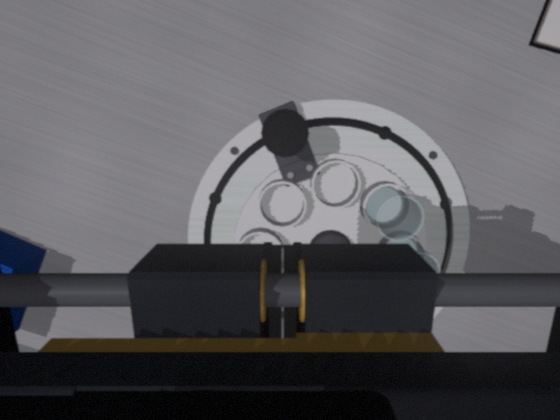

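The wrist view is clear. The button is at about (286,133) and the next hole in the slot at about (385,131). The holes on either side are at (215,198) and (446,203).

```bash
python3 - <<'E'
from h import *
from scipy.optimize import least_squares
f=env.grab_frame("wrist")
g=f["image"].max(2)
c,s=blob(f,286,133,32,45);print("btn",c,s)
B=ray(f,*c,.1); print(B)
H=np.array([ray(f,u,v,.032)[:2] for u,v in((385,131),(215,198),(446,203))]);print(H)
S=slot(f,[.679,.03]);print("slotw",S)
r=least_squares(lambda p:np.r_[[np.hypot(*(h-p[:2]))-.145 for h in H],np.hypot(*(B[:2]-p[:2]))-.145],[.68,.03]);print(r.x,r.fun)
for A in(r.x,S[0][:2]):
  print([np.degrees(np.arctan2(*(np.array(h)-A)[::-1]))%360 for h in(B[:2],*H)])
cv2.imwrite("pics/w2c.png",cv2.resize(f["image"][95:235,180:480],None,fx=2.6,fy=2.6,interpolation=cv2.INTER_CUBIC))
E
```

```text
btn [286.07090789 131.83101392] [ 256  111   61   46 1509]
[ 0.57114742 -0.06400123  0.1       ]
[[ 0.53414022  0.03954505]
 [ 0.67246653 -0.11282184]
 [ 0.58352814  0.14044168]]
slotw (array([0.68426275, 0.0328529 , 0.14688096]), np.int64(110), np.float64(0.0012701472183054702))
[0.67937377 0.03202544] [ 4.28081281e-04  1.18746024e-05 -2.91793628e-04 -3.13911674e-04]
[np.float64(221.58188222712883), np.float64(177.036100984115), np.float64(267.26984283970484), np.float64(131.47836448707505)]
[np.float64(220.57153749597552), np.float64(177.4475655051164), np.float64(265.3704953888695), np.float64(133.11555901515158)]
```

View pics/w2c.png

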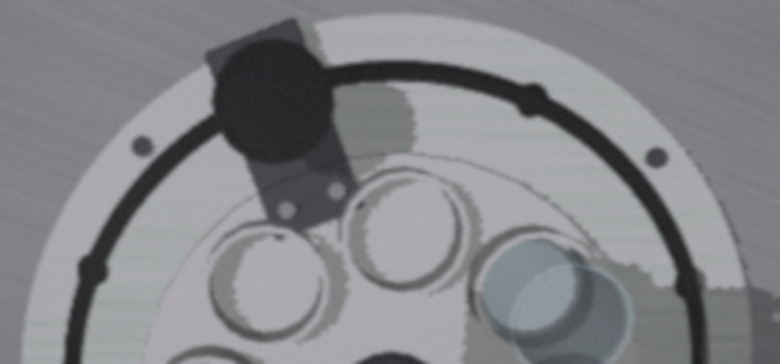

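The axis fit is consistent to within 0.5 mm: A=(0.6794,0.0320), with the button at about 222° and the target at about 177°. Next I'll shut the fingers and touch down.

```bash
cat >> h.py <<'E'
A=np.array([.6796,.0320])
def pt(turn,z): # turn in rad clockwise
    a=np.radians(222.0)-turn; return [A[0]+.145*np.cos(a),A[1]+.145*np.sin(a),z]
def st(m):
    s=env.read_state(); print(m,round(s["clock"],2),np.round(s["position"],4),"F",np.round(s["force"],1))
E
python3 - <<'E'
from h import *
env.goto(pt(0,.13),[180,0,199.5]); st("above")
print(env.move_straight(pt(0,.106),rate=.08))
print(env.move_straight(pt(0,.090),rate=.02,force_limit=2)); st("touch")
E
```

```text
above 6.78 [ 0.5735 -0.0651  0.1316] F [0.1 0.1 0.3]
False
True
touch 7.79 [ 0.5719 -0.065   0.0952] F [ 0.6 -0.4  2.7]
```

It touched at about z 0.096, which is inside the dish and not on the rim. Now press and sweep.

```bash
python3 - <<'E'
from h import *
env.move_straight(pt(0,.0860),rate=.03); env.dwell(.3); st("pressed")
for t in np.arange(.06,.67,.06):
    env.move_straight(pt(t,.0860),rate=.04)
    if round(t/.06)%3==1: st(round(t,2))
st("swept"); f=env.grab_frame("top"); cv2.imwrite("pics/t3.png",f["image"][120:240,200:360].repeat(4,0).repeat(4,1))
E
```

```text
pressed 8.54 [ 0.5721 -0.0651  0.0864] F [-0.5  0.9  5.7]
0.06 8.91 [ 0.5665 -0.0583  0.0865] F [-0.6  0.4  6. ]
0.24 10.01 [ 0.5525 -0.0364  0.0865] F [-0.8  0.2  5. ]
0.42 11.11 [ 0.5423 -0.0123  0.0865] F [-0.3  0.   5.6]
0.6 12.21 [0.5365 0.0131 0.0865] F [0.5 0.8 5.6]
swept 12.57 [0.5356 0.0218 0.0864] F [0.1 0.2 6. ]
```

View pics/t3.png

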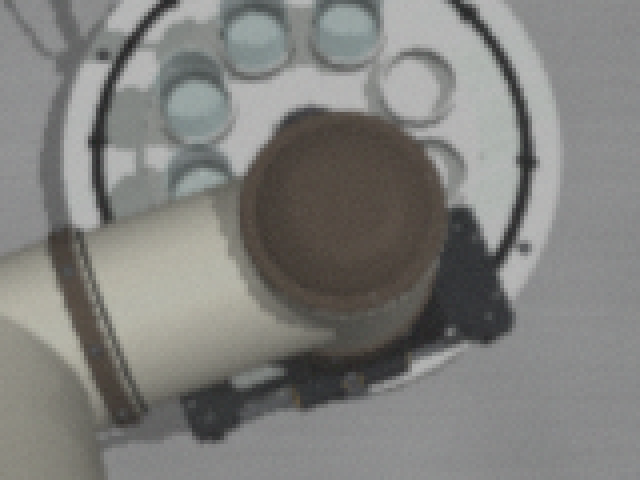

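The table has followed by about 38°, the beakers are standing and the force is steady. Now I'll ease the press so the pin rides the plate, and use the dish rim to push until the pin drops in.

```bash
python3 - <<'E'
from h import *
env.move_straight(pt(.72,.0860),rate=.04); st("0.72")
env.move_straight(pt(.72,.0885),rate=.02); env.dwell(.1); st("eased")
for t in np.arange(.735,.87,.015):
    hit=env.move_straight(pt(t,.0885),rate=.02,force_limit=3); st((round(t,3),hit))
    F=np.array(env.read_state()["force"])
    if hit or F[2]>3.5: break
E
```

```text
0.72 12.99 [0.5353 0.0305 0.0864] F [-0.4  0.2  5.7]
eased 13.37 [0.535  0.0303 0.0886] F [-0.8  0.9  4.4]
(np.float64(0.735), False) 13.62 [0.5349 0.0323 0.0886] F [ 1.1 -0.3  3.8]
```

```bash
python3 - <<'E'
from h import *
for z in(.0890,.0895):
    env.move_straight(pt(.735,z),rate=.02); env.dwell(.15); st(z)
    F=env.read_state()["force"]
    if F[2]<2: break
zc=z
for t in np.arange(.745,.86,.01):
    hit=env.move_straight(pt(t,zc),rate=.02,force_limit=3); st((round(t,3),hit))
    if hit: break
E
```

```text
0.089 14.03 [0.5344 0.0323 0.0888] F [1.  1.1 1.9]
(np.float64(0.745), False) 14.28 [0.5341 0.0335 0.0888] F [ 0.1 -1.2  2.7]
(np.float64(0.755), False) 14.53 [0.5341 0.0351 0.0888] F [-0.1 -1.   2.6]
(np.float64(0.765), False) 14.78 [0.5344 0.0367 0.0888] F [-0.8 -1.5  2.3]
(np.float64(0.775), False) 15.03 [0.5346 0.0382 0.0889] F [-0.3 -1.6  0.5]
(np.float64(0.785), False) 15.28 [0.5348 0.0397 0.0889] F [-0.3 -0.2  0.7]
(np.float64(0.795), False) 15.53 [0.5351 0.0415 0.0893] F [-1.   1.6  2.8]
(np.float64(0.805), False) 15.78 [0.5352 0.0427 0.0894] F [-1.2  0.9  4.6]
(np.float64(0.815), False) 16.02 [0.5353 0.044  0.0892] F [-0.2  0.6  5.6]
(np.float64(0.825), False) 16.27 [0.5354 0.0454 0.0891] F [-2.2 -0.5  5.3]
(np.float64(0.835), False) 16.52 [0.5356 0.0469 0.0891] F [-0.9 -1.4  4.7]
(np.float64(0.845), False) 16.77 [0.5357 0.0484 0.0891] F [ 0.3 -0.9  5.1]
(np.float64(0.855), False) 17.02 [0.5359 0.0498 0.0891] F [ 0.2 -0.4  4.8]
```

Fz jumped to the free spring force near 0.80, so the pin has sprung against the fingertip. I'll lift and look.

```bash
python3 - <<'E'
from h import *
for z in(.093,.097,.102):
    env.move_straight(pt(.845,z),rate=.02); st(z)
env.move_straight(pt(.845,.16),rate=.1)
d=np.array([np.cos(np.radians(19.5)),np.sin(np.radians(19.5))])
p=pt(.785,.27);env.goto([p[0]+.055*d[0],p[1]+.055*d[1],.27],[180,0,199.5])
f=env.grab_frame("wrist");cv2.imwrite("pics/w3.png",f["image"])
print(proj(f,pt(.785,.1)),[ (np.round(x["xyz"],4),x["score"]) for x in env.search_frame(f,"index_button")]); st("")
E
```

```text
0.093 17.39 [0.5357 0.0483 0.0931] F [1.  0.1 3.5]
0.097 17.74 [0.5356 0.0482 0.097 ] F [2.1 0.7 2.6]
0.102 18.14 [0.5348 0.048  0.1016] F [ 0.6 -0.3  0.4]
[[282.20255 134.62962]] [(array([0.5371, 0.0428, 0.0983]), 0.93)]
 19.53 [0.5855 0.0577 0.268 ] F [-0.1  0.1 -0.2]
```

View pics/w3.png

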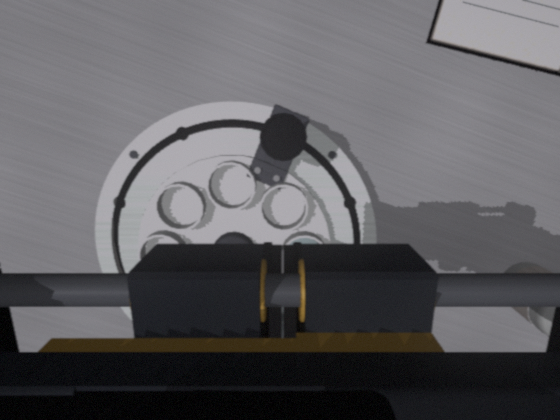

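The button is at (284,136), within 1 mm of the expected spot. It followed the tip up to z≈0.097 with the spring at about 2.6 N, so the pin is locked. I'll retreat and take a final look at the beakers.

```bash
python3 - <<'E'
from h import *
env.goto([.40,-.15,.30],[180,0,199.5])
f=env.grab_frame("top");cv2.imwrite("pics/t4.png",f["image"]); st("")
E
```

```text
20.67 [ 0.401  -0.1495  0.2997] F [ 0.2  0.2 -0.1]
```

View pics/t4.png

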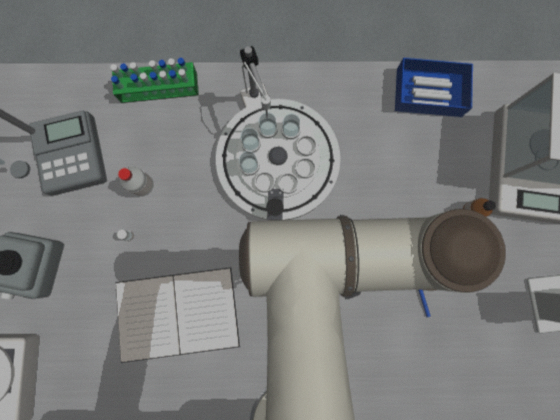

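The button is now at (275,206). All four beakers stand in their seats, shifted one place on, and the bystanders have not moved.

```bash
python3 -c "
from workcell import env
print(env.close_job())"
```

```text
the job is handed in; nothing more can be done
None
```

The job is handed in: the turntable is one hole clockwise with the button up and the pin locked, the four beakers are upright in their seats and the other things on the bench are untouched, judging by the last pictures and forces (the hand-in returned no verdict).

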